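# Index a click-stop filter turret from its end stop and lock it

## Task

The filter turret on the bench has been left at an unknown position. Turn it clockwise (seen from above) by its finger posts until it rests gently but definitely against its end stop and let it spring back into its first click; from that one turn it anticlockwise exactly three clicks further without ever running past the third, and press the round lock button gently all the way down to its seat so that the turret is locked there. Do not ram the stop or the button, and leave the other things lying where they are.

Things in the scene. Friction and masses are not known exactly. Their poses are not given: they have to be found in the camera images.
- turret_foot: Fixed foot of the filter turret: black plate 210 x 170 x 10 mm. Origin on the turret's axis at the plate's underside; z up; the plate reaches from -93 to +117 mm along its x. Click plunger housing at 0 degrees (anticlockwise from x), 88 to 126 mm from the axis, 50 mm high; lock bracket at 60 degrees, 63 to 107 mm from the axis, 69 mm high without its button. Other sides are free.
- lock_top (a point): Centre of the top of the lock button, a round black button (20 mm diameter, 9 mm high) on a steel pin, 69 mm from the turret's axis at 60 degrees in the foot's frame (far left); 99 mm above the worktop when raised, 87 mm when fully down. Press with less than 25 N.
- lens_tube: Bystander: black tube, 32 mm diameter, 52 mm high, upright. Origin at its underside.
- filter_box: Bystander: clear flat box 46 x 52 x 14 mm. Origin at its underside.
- sensor_head: Bystander: black round head, 40 mm diameter, 14 mm high. Origin at its underside.
- laser_module: Bystander: small brass-coloured laser tube on a black foot, 30 x 74 x 28 mm. Origin at its underside.
- tape_roll: Bystander: roll of black tape, 58 mm diameter, 19 mm high. Origin at its underside.
- small_carton: Bystander: brown carton 59 x 121 x 36 mm. Origin at its underside.
- turret_axis (a point): On the axis at the top face (44 mm up) of the turning aluminium plate: six lobes, 72 mm outer radius, 10 mm thick, with six filter cells and six upright steel finger posts (9 mm diameter on 13 mm collars 4 mm high, tops 74 mm above the worktop) on a 50 mm radius. In any click the posts stand at 30, 90, 150, 210, 270, 330 degrees in the foot's frame; push them with a closed fingertip.
- turret_angle (a joint): Turret angle (rad), anticlockwise from above positive. Clicks at 0 (first), 1.047, 2.094, 3.142 ... A post takes about 3.5 N to leave a click, falling to 0 half way, then it springs into the next by itself. The stop is met 5 to 24 degrees clockwise of the first click (differs each time), the spring pushing back 1 to 3 N at a post; released, it returns to 0. Starts about 1 or 2 clicks up.
- lock_travel (a joint): Travel of the lock button downwards (m): 0 is raised, 0.012 is fully down, where it meets a springy seat (about 9 N per mm). It slides with about 5 N of friction and stays where it is left; its pin (10 mm) can only go down when the turret sits in a click.
- lock: The lock button with its pin (see point lock_top). Origin on its axis at the underside of the button, 9 mm below its top.
- end_stop (a joint): Give of the end stop (m): a sprung steel post (10 mm diameter) on a clamp ring under the turret plate, 50 mm from the axis, met by a pin under the plate. 0 untouched, grows as the turret presses on it, 10 N per mm. A definite rest is 6 to 9 N; less than 4 N (0.0004) is no rest, more than 12 N (0.0012) is ramming. The noise of this reading is of that order: go by the force on the finger.

How it is judged:
By the outcome, as a careful person would: the job done as asked, in the order asked, and still so for the second after the job is handed in, with the robot touching nothing.
It also fails if it takes over 72 s, if anything falls off the work surface, if the arm or the gripper's body presses on something with over 40 N, if the wrist force passes 120 N, or if a joint passes its speed limit or range.

## Robot

A 6-joint arm with a two-finger parallel gripper is mounted at the origin on a cart in front of the work surface, level with it; the furniture and walls round the work are solid. World frame = base frame: x ahead of the robot, y to its left, z up, the work surface at z = 0. Lengths are in m, angles in rad, forces in N, time in s.
With the tool pointing down it reaches from about 0.4 to 0.925 m from the base axis. Payload 3.4 kg.
Tool frame: the origin (TCP) lies midway between the tips of the shut fingers; the grasp point (between the pads) lies 19 mm behind it; z points along the fingers, y is the line along which they close (so a half turn about z gives the same grasp; the last joint's range is limited). The gripper opens to 85 mm and grips with 20 to 120 N. Pads are 22 mm wide; open, the fingers measure 114 mm over their backs; the gripper's body (76 mm by 85 mm) begins 54 mm behind the grasp point. The pads swing forward as they close: fully open they stand 13 mm farther back than shut.
Start: joints at [-1.367, 0.307, 1.506, -0, 1.328, -0.073], TCP at [0.157, -0.553, 0.231] pointing down, gripper open.
Joint ranges: [-3.12, 3.12], [-1.05, 2.28], [0.14, 2.33], [-1.42, 4.57], [0.1, 2.73], [-2.68, 2.68]. Speed limits (rad/s): [2.57, 2.57, 3.14, 3.14, 3.14, 3.14].

## Interface

Orientations are given as a unit quaternion [x, y, z, w].
In Python, from workcell import bot gives the robot as it stands. The module is installed in compiled form; this text tells all that it offers.
- The arm moves only by the tool jog_arm, never from a script. Its argument "commands" is a list of rows, each a list of 7 numbers: the shift along the tool's x, y, z as a fraction of full scale, then the turn, a rotation vector about the tool's x, y, z as a fraction of full scale, then the closure in counts, from 0 (fully open) to 255 (shut). A call has 1 to 20 rows; each row shifts and turns the commanded pose from where the row before left it, along the tool's axes as they then stand; what a row does not reach is not made up. Full scale, the value 1, is 1000 mm for a shift and 180 degrees for a turn. A row lasts 1/8 s, in which the tool goes at most 62.5 mm and 10.7 degrees, less where a joint would pass 70% of its speed; a pose out of reach is approached as far as the arm can. A call with a number of a shift or a turn outside -1 to 1 is refused whole. A call with a gripper value outside its range is refused whole. The fingers move at their own pace and stop on an object; "force" is the grip in N (left out, the last holds). Time passes only in rows, so rows that do not move let the fingers close. It gives the time, the measured TCP pose, the force, the opening and the grip force at its end, in the units of the state.
- bot.state(): the state, without advancing time (a new reading comes with each control period).
- bot.grab_frame(name): name is "side" or "top"; returns (picture, depth): 480x640x3 uint8, red, green, blue; 480x640 float32, m along the optical axis (not along the pixel's ray), 0 where there is no reading.
- bot.get_calibration(name): a dict with "fx", "fy", "cx", "cy" (pixels), "rvec" (rotation vector, rad) and "tvec" (3), from world to camera coordinates, as OpenCV has them. Camera axes: x right, y down, z forward; pixel columns grow to the right and rows downward; lengths in m; the calibration is good to about 2 mm. A picture is of the moment at which its call begins. get_calibration takes no time and is no camera call.
- bot.hand_in(): hands the job in; it is judged then, once.
The state is a dict: "t": time; "joint_positions": joint angles; "qvel": joint speeds; "joint_efforts": joint torques, N m; "tool_pos": TCP position; "eef_rot": TCP orientation; "contact_force": force on the tool from outside, world axes, zero at the start; "moment": the same for the moment, N m; "finger_gap": finger opening in m; "grasp_force": force on a finger pad.
Only numpy, scipy, OpenCV 4.12 (cv2) and the standard library are available. Lean on these libraries where they do the work, as an engineer would, in place of code of your own. Each camera call takes 0.05 s, during which the arm holds its last target. There are 200 camera calls.

## Working session

There is one attempt and no reset: what is moved stays moved. The work goes in short steps, Python scripts to look and compute and a tool call to move; the robot and the scene stay as the last step left them, time stands still between calls to the robot, and variables do not carry over. Pictures are saved under pics/ and viewed, at most 10 in all, crops included, and the job is handed in when it is done.

Besides the shell and the picture viewer there is one more tool, called after ">>>" as a command line: name --pt "numbers of a row" for each row, then --argument value for the rest. jog_arm: Moves the arm, as the interface text tells. Shift numbers are shares of 1000 mm and turn numbers shares of 180 degrees, none past 1 either way. Its arguments: {"type":"object","properties":{"commands":{"type":"array","items":{"type":"array","items":{"type":"number"}}},"force":{"type":"number"}},"required":["commands"]}

```bash
mkdir -p pics; python3 - <<'E'
from workcell import bot
import cv2,numpy as np
s=bot.state();print({k:np.round(v,4) for k,v in s.items()})
for n in("top","side"):
    p,d=bot.grab_frame(n);cv2.imwrite(f"pics/{n}0.png",p[:,:,::-1]);np.save(f"{n}_d.npy",d)
    c=bot.get_calibration(n);print(n,c)
E
```

```text
{'t': np.float64(0.0), 'joint_positions': array([-1.3675,  0.3076,  1.5077,  0.    ,  1.3284, -0.0735]), 'qvel': array([-0.0001, -0.0002, -0.001 , -0.0004, -0.0019,  0.0011]), 'joint_efforts': array([ 3.20000e-03, -4.57547e+01, -2.51915e+01,  5.00000e-04,
        1.34000e-02, -0.00000e+00]), 'tool_pos': array([ 0.157 , -0.5524,  0.2304]), 'eef_rot': array([ 9.904e-01,  1.379e-01, -1.000e-04, -1.000e-03]), 'contact_force': array([ 0.6431,  0.4631, -0.4984]), 'moment': array([0.0156, 0.0325, 0.0388]), 'grasp_force': np.float64(0.0), 'finger_gap': np.float64(0.0853)}
top {'fx': 620.412100516305, 'fy': 620.412100516305, 'cx': 323.0088552936376, 'cy': 231.67321343104706, 'rvec': array([ 2.17010837, -2.19820419,  0.05567537]), 'tvec': array([-0.013105  ,  0.49200021,  1.40923311])}
side {'fx': 583.9333900385747, 'fy': 583.9333900385747, 'cx': 314.23576877318754, 'cy': 240.53252421900837, 'rvec': array([ 0.12127611, -2.59220041,  1.69863865]), 'tvec': array([0.49005295, 0.1179299 , 1.31472042])}
```

View pics/top0.png

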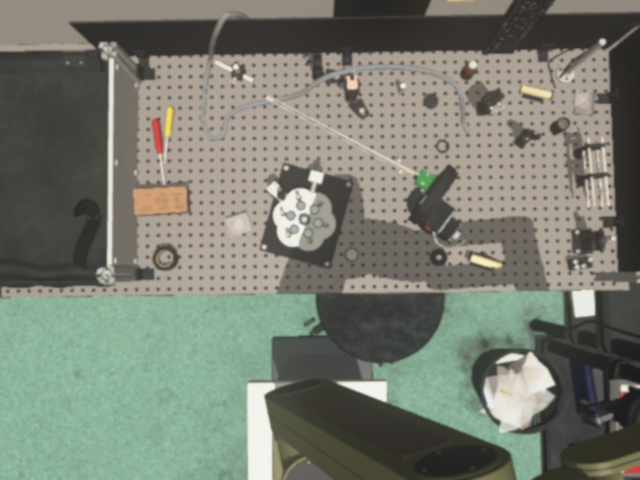

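View pics/side0.png

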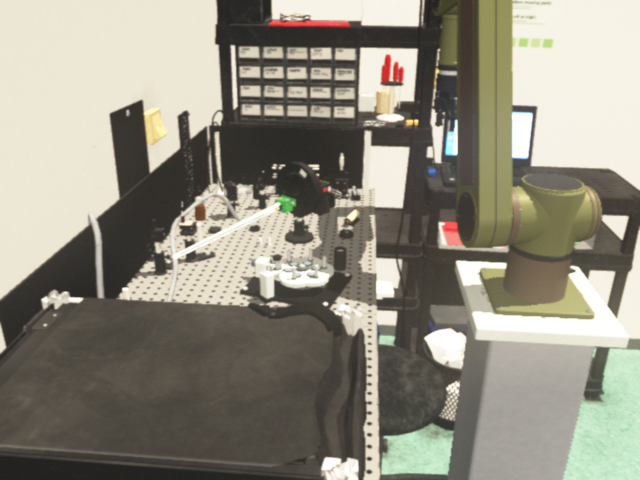

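The top view shows the turret axis near (304,218). The click housing is at about (316,177), the lock bracket at about (275,188), and the foot plate's corners at about (287,165), (350,182), (327,265) and (263,248). The arrangement agrees with the side view, where the turret is near (300,275). I'll enlarge it next.

```bash
cat > h.py <<'E'
from workcell import bot
import cv2,numpy as np
def ray(n,uv,z):
    c=bot.get_calibration(n);R=cv2.Rodrigues(c["rvec"])[0];o=-R.T@c["tvec"]
    uv=np.atleast_2d(uv).astype(float)
    d=np.c_[(uv[:,0]-c["cx"])/c["fx"],(uv[:,1]-c["cy"])/c["fy"],np.ones(len(uv))]@R
    return o+d*((z-o[2])/d[:,2])[:,None]
def proj(n,P):
    c=bot.get_calibration(n);K=np.array([[c["fx"],0,c["cx"]],[0,c["fy"],c["cy"]],[0,0,1]])
    return cv2.projectPoints(np.atleast_2d(P).astype(float),c["rvec"],c["tvec"],K,None)[0][:,0]
E
python3 - <<'E'
from h import *
p=cv2.imread("pics/top0.png")
a=cv2.resize(p[155:275,235:385],None,fx=5,fy=5,interpolation=cv2.INTER_CUBIC);cv2.imwrite("pics/top_c.png",a)
print(ray("top",[[287,165],[350,182],[327,265],[263,248]],.01))
g=cv2.cvtColor(p,cv2.COLOR_BGR2GRAY)
m=(g<60).astype(np.uint8);m[:,:255]=0;m[:,360:]=0;m[:155]=0;m[275:]=0
cs=cv2.findContours(m,cv2.RETR_EXTERNAL,cv2.CHAIN_APPROX_NONE)[0];c=max(cs,key=cv2.contourArea)
print(cv2.contourArea(c),cv2.minAreaRect(c))
E
```

```text
[[ 0.64830746  0.06228663  0.01      ]
 [ 0.60649477 -0.08329447  0.01      ]
 [ 0.41531553 -0.02758243  0.01      ]
 [ 0.45627159  0.11931613  0.01      ]]
0.0 ((328.9000244140625, 258.300048828125), (0.4472135603427887, 2.2360680103302), 63.43495178222656)
```

View pics/top_c.png

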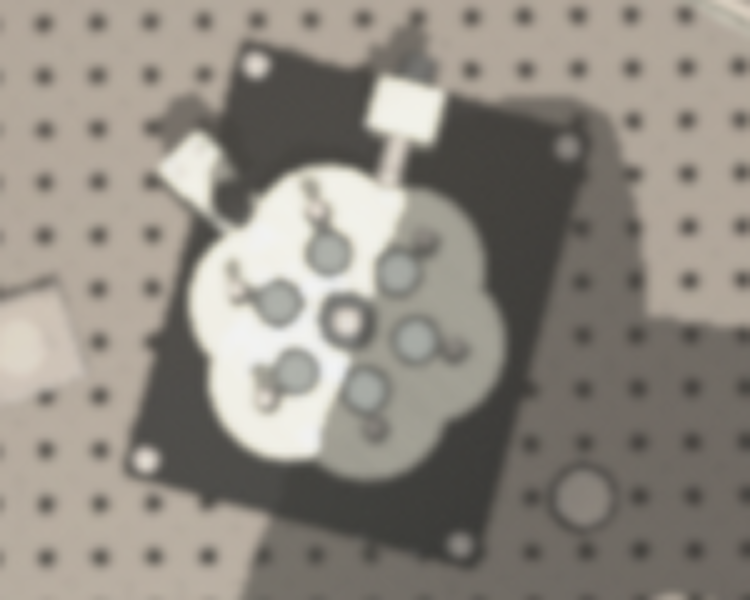

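The crop shows the hub at crop px (347,320). The posts lean outward at about (315,200), (238,285), (265,390), (375,430), (455,350) and (425,243). The dark lock button is near (235,185), the plunger housing at (405,110) and the lens tube at (583,497). Next I'll fit the foot pose from the plate corners and check it against the hub, posts and button.

```bash
cat > fit.py <<'E'
from h import *
cr=lambda a:(np.array(a,float)+.5)/5-.5+np.array([235,155])
C=ray("top",cr([[243,40],[590,140],[478,567],[125,470]]),.01)[:,:2]
# foot frame corners: TL=(117,85) TR=(117,-85) BR=(-93,-85) BL=(-93,85)
F=np.array([[.117,.085],[.117,-.085],[-.093,-.085],[-.093,.085]])
A=F-F.mean(0);B=C-C.mean(0)
th=np.arctan2((A[:,0]*B[:,1]-A[:,1]*B[:,0]).sum(),(A*B).sum())
R=np.array([[np.cos(th),-np.sin(th)],[np.sin(th),np.cos(th)]])
ax=C.mean(0)-R@F.mean(0)
print("yaw",np.degrees(th),"axis",ax,"res mm",np.round(1e3*(C-(F@R.T+ax)),1).tolist())
print("hub",ray("top",cr([347,320]),.046))
E
python3 - <<'E'
from fit import *
pol=lambda r,a,z:np.r_[ax+r*np.array([np.cos(th+np.radians(a)),np.sin(th+np.radians(a))]),z]
c=bot.get_calibration("top");print("cam",-cv2.Rodrigues(c["rvec"])[0].T@c["tvec"])
ps=ray("top",cr([[310,183],[233,268],[262,397],[375,433],[460,350],[430,240]]),.068)[:,:2]-ax
print(np.round(np.hypot(*ps.T)*1e3),np.round(np.degrees(np.arctan2(ps[:,1],ps[:,0])-th)%360,1))
print("lock",pol(.069,60,.099))
for n,(x0,y0,w,h,s) in {"top":(235,155,150,120,5),"side":(220,210,160,120,5)}.items():
    im=cv2.imread(f"pics/{n}0.png");im=cv2.resize(im[y0:y0+h,x0:x0+w],None,fx=s,fy=s,interpolation=cv2.INTER_CUBIC)
    def dr(P,col,r=3):
        for q in proj(n,P): cv2.circle(im,tuple(int(v) for v in ((q-[x0,y0]+.5)*s-.5)),r,col,-1)
    for k in range(6):
        dr(pol(.05,30+60*k,.044),(255,0,0));dr(pol(.05,30+60*k,.074),(0,0,255))
    for a in range(0,360,30): dr(pol(.069,60,.099)+np.array([.01*np.cos(a/57.3),.01*np.sin(a/57.3),0]),(0,255,0),2)
    dr(pol(0,0,.044),(0,255,255)); dr(pol(.107,0,.05),(255,255,0))
    dr(np.array([np.r_[ax+R@f,.01] for f in F]),(255,0,255))
    cv2.imwrite(f"pics/{n}_o.png",im)
E
```

```text
yaw -15.976388745299014 axis [0.51906479 0.02182924] res mm [[-0.9, -0.3], [-3.1, 2.8], [2.1, -0.5], [1.9, -2.0]]
hub [[0.51990589 0.02263231 0.046     ]]
cam [ 0.40290451 -0.03509756  1.43687509]
[62. 55. 51. 53. 52. 51.] [ 30.6  81.6 148.5 209.1 269.3 328.4]
lock [0.56867947 0.06978111 0.099     ]
```

View pics/top_o.png

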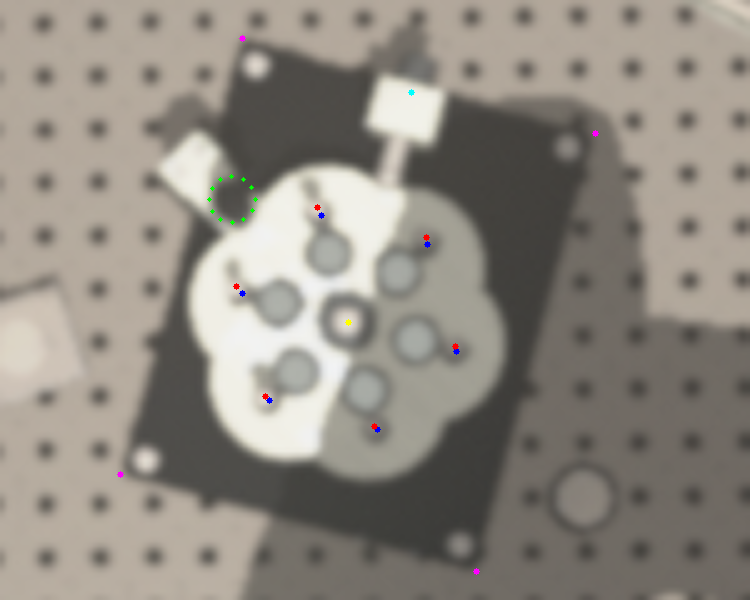

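View pics/side_o.png

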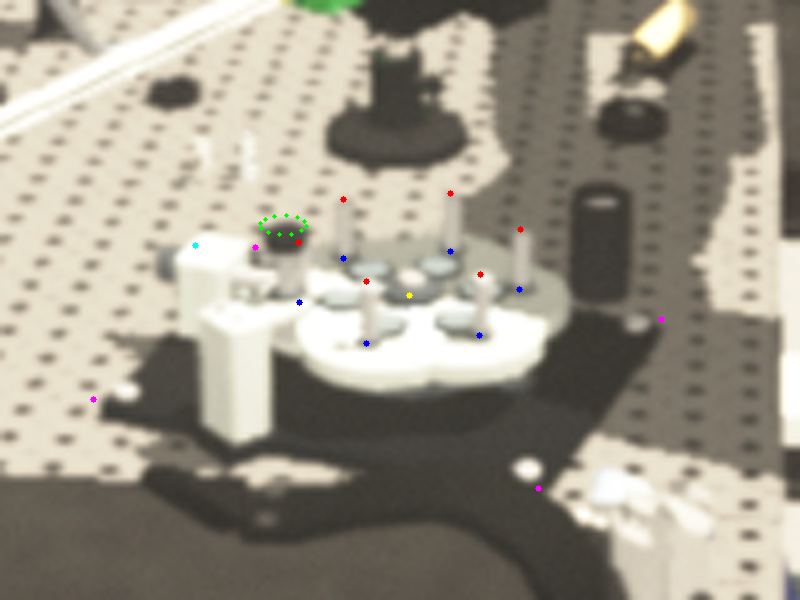

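The overlay agrees to about 2 mm in both views. The predicted posts sit on the seen posts, for example (455,350) in the top crop, the green button ring lies on the black button, and the turret is sitting in a click. I use axis (0.5195, 0.0222) and yaw −16.2°. I'll start in the gap at 300° (foot frame), turn clockwise, then re-enter in the gap at 120° for the anticlockwise part.

>>> jog_arm --pt "0.042 -0.0336 0 0 0 0 255" --pt "0.042 -0.0336 0 0 0 0 255" --pt "0.042 -0.0336 0 0 0 0 255" --pt "0.042 -0.0336 0 0 0 0 255" --pt "0.042 -0.0336 0 0 0 0 255" --pt "0.042 -0.0336 0 0 0 0 255" --pt "0.042 -0.0336 0 0 0 0 255" --pt "0.042 -0.0336 0 0 0 0 255" --pt "0.042 -0.0336 0 0 0 0 255" --pt "0.042 -0.0336 0 0 0 0 255" --pt "0.042 -0.0336 0 0 0 0 255" --pt "0.042 -0.0336 0 0 0 0 255" --force 40

```text
t: 1.6
tool_pos: [0.5323, -0.0259, 0.231]
eef_rot: [0.99, 0.138, -0.0, 0.0]
contact_force: [-0.0, -0.3, 0.7]
finger_gap: 0.0001
grasp_force: 0.0
```

>>> jog_arm --pt "0 0 0 0 0 -0.055 255" --pt "0 0 0 0 0 -0.055 255" --pt "0 0 0 0 0 -0.055 255" --pt "0 0 0 0 0 -0.055 255" --pt "0 0 0 0 0 -0.055 255" --pt "0 0 0 0 0 -0.055 255" --pt "0 0 0 0 0 -0.055 255" --pt "0 0 0 0 0 -0.055 255" --pt "0 0 0 0 0 -0.055 255" --pt "0 0 0 0 0 -0.055 255" --pt "0 0 0 0 0 -0.055 255" --pt "0 0 0 0 0 -0.055 255" --pt "0 0 0 0 0 -0.055 255" --pt "0 0 0 0 0 -0.055 255" --pt "0 0 0 0 0 -0.055 255" --pt "0 0 0 0 0 -0.055 255" --pt "0 0 0 0 0 -0.055 255" --pt "0 0 0 0 0 -0.055 255" --pt "0 0 0 0 0 0 255"

```text
t: 3.98
tool_pos: [0.5314, -0.0275, 0.2309]
eef_rot: [-0.121, 0.993, 0.0, -0.0]
contact_force: [0.5, 0.0, 0.2]
finger_gap: -0.0002
grasp_force: 0.0
```

```bash
cat > st.py <<'E'
from h import *
from scipy.spatial.transform import Rotation as Ro
AX=np.array([.5195,.0222]);YAW=-16.2
def show():
    s=bot.state();p=s["tool_pos"];M=Ro.from_quat(s["eef_rot"]).as_matrix()
    d=p[:2]-AX;phi=np.degrees(np.arctan2(d[1],d[0]))-YAW
    yaw=np.degrees(np.arctan2(M[1,0],M[0,0]))
    print("t",round(float(s["t"]),2),"p",np.round(p,4),"r mm",round(np.hypot(*d)*1e3,1),"phi",round(phi%360,1),"yaw err",round((yaw-(phi+YAW-90)+180)%360-180,1),
     "Ftool",np.round(M.T@s["contact_force"],2),"tilt",np.round(M[2],3),"gap",round(float(s["finger_gap"]),4),"q6",round(float(s["joint_positions"][5]),2))
    return s,M
def to(P):
    s,M=show();print("tool shift to",P,np.round(M.T@(np.array(P)-s["tool_pos"]),4))
def gap(phi,r=.05,z=.055):
    a=np.radians(phi+YAW);to([*(AX+r*np.array([np.cos(a),np.sin(a)])),z])
if __name__=="__main__": show()
E
python3 -c "
from st import *
gap(300)"
```

```text
t 3.98 p [ 0.5314 -0.0275  0.2309] r mm 51.1 phi 299.6 yaw err 0.5 Ftool [-0.48 -0.1  -0.16] tilt [ 0.001  0.    -1.   ] gap -0.0002 q6 -1.95
tool shift to [np.float64(0.531426672878929), np.float64(-0.02635671399548181), 0.055] [-0.0005  0.001   0.1759]
```

>>> jog_arm --pt "-0.0005 0.001 0.04 0 0 0 255" --pt "0 0 0.045 0 0 0 255" --pt "0 0 0.045 0 0 0 255" --pt "0 0 0.016 0 0 0 255" --pt "0 0 0.006 0 0 0 255" --pt "0 0 0.005 0 0 0 255"

```text
t: 4.72
tool_pos: [0.5326, -0.0265, 0.0745]
eef_rot: [-0.122, 0.993, -0.0, 0.0]
contact_force: [0.0, 0.5, 1.1]
finger_gap: -0.0001
grasp_force: 0.0
```

>>> jog_arm --pt "0 0 0.005 0 0 0 255" --pt "0 0 0.005 0 0 0 255" --pt "0 0 0.004 0 0 0 255" --pt "0 0 0.004 0 0 0 255" --pt "0 0 0 0 0 0 255"

```text
t: 5.35
tool_pos: [0.5317, -0.0264, 0.056]
eef_rot: [-0.122, 0.992, 0.0, -0.0]
contact_force: [0.1, -0.1, -0.1]
finger_gap: 0.0001
grasp_force: 0.0
```

```bash
python3 st.py
```

```text
t 5.35 p [ 0.5317 -0.0264  0.056 ] r mm 50.1 phi 300.3 yaw err -0.0 Ftool [-0.06 -0.09  0.1 ] tilt [ 0.001  0.    -1.   ] gap 0.0001 q6 -1.95
```

>>> jog_arm --pt "0.00314 0.0001 0 0 0 0.02 255" --pt "0.00314 0.0001 0 0 0 0.02 255" --pt "0.00314 0.0001 0 0 0 0.02 255" --pt "0.00314 0.0001 0 0 0 0.02 255" --pt "0.00157 0 0 0 0 0.01 255" --pt "0 0 0 0 0 0 255"

```text
t: 6.1
tool_pos: [0.5193, -0.0282, 0.0566]
eef_rot: [0.018, 1.0, -0.0, 0.001]
contact_force: [3.4, -1.3, -0.8]
finger_gap: 0.0003
grasp_force: 1.8
```

```bash
python3 st.py
```

```text
t 6.1 p [ 0.5193 -0.0282  0.0566] r mm 50.4 phi 286.0 yaw err -1.9 Ftool [-3.43 -1.22  0.84] tilt [-0.002 -0.    -1.   ] gap 0.0003 q6 -1.67
```

>>> jog_arm --pt "0.00314 0.0001 0 0 0 0.02 255" --pt "0.00314 0.0001 0 0 0 0.02 255" --pt "0.00314 0.0001 0 0 0 0.02 255" --pt "0.00314 0.0001 0 0 0 0.02 255" --pt "0.00314 0.0001 0 0 0 0.02 255" --pt "0.00314 0.0001 0 0 0 0.02 255" --pt "0.00314 0.0001 0 0 0 0.02 255" --pt "0.00314 0.0001 0 0 0 0.02 255" --pt "0.00314 0.0001 0 0 0 0.02 255" --pt "0.00314 0.0001 0 0 0 0.02 255" --pt "0.00314 0.0001 0 0 0 0.02 255" --pt "0.00314 0.0001 0 0 0 0.02 255" --pt "0 0 0 0 0 0 255"

```text
t: 7.72
tool_pos: [0.483, -0.0128, 0.0561]
eef_rot: [0.385, 0.923, -0.0, -0.001]
contact_force: [0.5, 0.6, -0.3]
finger_gap: -0.0001
grasp_force: 0.0
```

```bash
python3 st.py
```

```text
t 7.72 p [ 0.483  -0.0128  0.0561] r mm 50.6 phi 239.9 yaw err 1.0 Ftool [0.11 0.78 0.33] tilt [ 0.002 -0.001 -1.   ] gap -0.0001 q6 -0.89
```

>>> jog_arm --pt "0.00314 0.0001 0 0 0 0.02 255" --pt "0.00314 0.0001 0 0 0 0.02 255" --pt "0.00314 0.0001 0 0 0 0.02 255" --pt "0 0 0 0 0 0 255"

```text
t: 8.22
tool_pos: [0.4777, -0.0057, 0.0562]
eef_rot: [0.47, 0.883, -0.0, -0.001]
contact_force: [-0.6, -0.4, 0.4]
finger_gap: -0.0001
grasp_force: 0.0
```

>>> jog_arm --pt "0.0005 0 0 0 0 0.0032 255" --pt "0.0005 0 0 0 0 0.0032 255" --pt "0.0005 0 0 0 0 0.0032 255" --pt "0.0005 0 0 0 0 0.0032 255"

```text
t: 8.72
tool_pos: [0.4772, -0.0041, 0.0563]
eef_rot: [0.488, 0.873, 0.0, -0.0]
contact_force: [0.1, 0.7, -0.0]
finger_gap: -0.0002
grasp_force: 0.0
```

```bash
python3 st.py
```

```text
t 8.72 p [ 0.4772 -0.0041  0.0563] r mm 49.8 phi 228.1 yaw err -0.4 Ftool [0.57 0.48 0.02] tilt [ 0. -0. -1.] gap -0.0002 q6 -0.65
```

>>> jog_arm --pt "0.0005 0 0 0 0 0.0032 255" --pt "0.0005 0 0 0 0 0.0032 255" --pt "0.0005 0 0 0 0 0.0032 255" --pt "0.0005 0 0 0 0 0.0032 255"

```text
t: 9.22
tool_pos: [0.4764, -0.0029, 0.0563]
eef_rot: [0.506, 0.863, -0.0, 0.0]
contact_force: [0.4, -4.2, -0.8]
finger_gap: 0.0
grasp_force: 1.9
```

>>> jog_arm --pt "0.0005 0 0 0 0 0.0032 255" --pt "0.0005 0 0 0 0 0.0032 255" --pt "0.0005 0 0 0 0 0.0032 255" --pt "0.0005 0 0 0 0 0.0032 255"

```text
t: 9.72
tool_pos: [0.4752, -0.0006, 0.0563]
eef_rot: [0.523, 0.852, -0.0, -0.0]
contact_force: [0.9, -4.3, -1.3]
finger_gap: 0.0005
grasp_force: 1.8
```

```bash
python3 st.py
```

```text
t 9.72 p [ 0.4752 -0.0006  0.0563] r mm 49.8 phi 223.5 yaw err -0.4 Ftool [-4.23 -1.08  1.31] tilt [-0. -0. -1.] gap 0.0005 q6 -0.56
```

>>> jog_arm --pt "0.0004 0 0 0 0 0.0025 255" --pt "0.0004 0 0 0 0 0.0025 255" --pt "0.0004 0 0 0 0 0.0025 255"

```text
t: 10.1
tool_pos: [0.4747, 0.0005, 0.0563]
eef_rot: [0.533, 0.846, 0.0, -0.0]
contact_force: [0.5, -4.3, -0.4]
finger_gap: 0.0001
grasp_force: 1.8
```

```bash
python3 st.py
```

```text
t 10.1 p [0.4747 0.0005 0.0563] r mm 49.8 phi 222.1 yaw err -0.3 Ftool [-4.09 -1.38  0.42] tilt [ 0. -0. -1.] gap 0.0001 q6 -0.53
```

>>> jog_arm --pt "0.0004 0 0 0 0 0.0025 255" --pt "0.0004 0 0 0 0 0.0025 255" --pt "0.0004 0 0 0 0 0.0025 255"

```text
t: 10.48
tool_pos: [0.4742, 0.0015, 0.0563]
eef_rot: [0.543, 0.84, 0.0, -0.0]
contact_force: [-0.0, -3.6, -0.7]
finger_gap: 0.0
grasp_force: 1.7
```

>>> jog_arm --pt "0.0004 0 0 0 0 0.0025 255" --pt "0.0004 0 0 0 0 0.0025 255" --pt "0.0004 0 0 0 0 0.0025 255"

```text
t: 10.85
tool_pos: [0.4737, 0.0027, 0.0563]
eef_rot: [0.553, 0.833, 0.0, -0.0]
contact_force: [0.2, -3.1, 0.4]
finger_gap: 0.0001
grasp_force: 1.7
```

>>> jog_arm --pt "0.0004 0 0 0 0 0.0025 255" --pt "0.0004 0 0 0 0 0.0025 255" --pt "0.0004 0 0 0 0 0.0025 255"

```text
t: 11.22
tool_pos: [0.4732, 0.0038, 0.0563]
eef_rot: [0.563, 0.827, -0.0, -0.0]
contact_force: [-0.0, -3.5, 0.2]
finger_gap: -0.0
grasp_force: 1.6
```

>>> jog_arm --pt "0.0004 0 0 0 0 0.0025 255" --pt "0.0004 0 0 0 0 0.0025 255" --pt "0.0004 0 0 0 0 0.0025 255"

```text
t: 11.6
tool_pos: [0.4728, 0.0049, 0.0563]
eef_rot: [0.572, 0.82, 0.0, -0.0]
contact_force: [-0.3, -3.2, -0.3]
finger_gap: -0.0005
grasp_force: 1.6
```

>>> jog_arm --pt "0.0004 0 0 0 0 0.0025 255" --pt "0.0004 0 0 0 0 0.0025 255" --pt "0.0004 0 0 0 0 0.0025 255"

```text
t: 11.98
tool_pos: [0.4724, 0.006, 0.0563]
eef_rot: [0.582, 0.813, 0.0, -0.0]
contact_force: [-0.7, -3.1, 0.5]
finger_gap: -0.0002
grasp_force: 1.5
```

>>> jog_arm --pt "0.0004 0 0 0 0 0.0025 255" --pt "0.0004 0 0 0 0 0.0025 255" --pt "0.0004 0 0 0 0 0.0025 255"

```text
t: 12.35
tool_pos: [0.472, 0.0072, 0.0563]
eef_rot: [0.592, 0.806, -0.0, -0.0]
contact_force: [-0.6, -2.7, 0.4]
finger_gap: 0.0
grasp_force: 1.4
```

>>> jog_arm --pt "0.0004 0 0 0 0 0.0025 255" --pt "0.0004 0 0 0 0 0.0025 255" --pt "0.0004 0 0 0 0 0.0025 255"

```text
t: 12.72
tool_pos: [0.4716, 0.0083, 0.0563]
eef_rot: [0.601, 0.799, -0.0, -0.0]
contact_force: [-0.6, -2.4, 0.6]
finger_gap: -0.0002
grasp_force: 1.3
```

>>> jog_arm --pt "0.0004 0 0 0 0 0.0025 255" --pt "0.0004 0 0 0 0 0.0025 255" --pt "0.0004 0 0 0 0 0.0025 255"

```text
t: 13.1
tool_pos: [0.4713, 0.0095, 0.0563]
eef_rot: [0.61, 0.792, -0.0, -0.0]
contact_force: [0.4, -2.2, 0.0]
finger_gap: -0.0003
grasp_force: 1.3
```

```bash
python3 st.py
```

```text
t 13.1 p [0.4713 0.0095 0.0563] r mm 49.9 phi 211.0 yaw err -0.0 Ftool [-2.21 -0.21 -0.02] tilt [ 0. -0. -1.] gap -0.0003 q6 -0.33
```

>>> jog_arm --pt "0.0004 0 0 0 0 0.0025 255" --pt "0.0004 0 0 0 0 0.0025 255" --pt "0.0004 0 0 0 0 0.0025 255"

```text
t: 13.48
tool_pos: [0.471, 0.0106, 0.0563]
eef_rot: [0.62, 0.785, -0.0, -0.0]
contact_force: [-0.8, -2.3, 0.7]
finger_gap: -0.0002
grasp_force: 1.2
```

>>> jog_arm --pt "0.0004 0 0 0 0 0.0025 255" --pt "0.0004 0 0 0 0 0.0025 255" --pt "0.0004 0 0 0 0 0.0025 255"

```text
t: 13.85
tool_pos: [0.4708, 0.0118, 0.0563]
eef_rot: [0.629, 0.778, 0.0, -0.0]
contact_force: [-0.8, -2.2, -0.3]
finger_gap: 0.0
grasp_force: 1.1
```

>>> jog_arm --pt "0.0004 0 0 0 0 0.0025 255" --pt "0.0004 0 0 0 0 0.0025 255" --pt "0.0004 0 0 0 0 0.0025 255"

```text
t: 14.22
tool_pos: [0.4705, 0.013, 0.0563]
eef_rot: [0.638, 0.77, -0.0, -0.0]
contact_force: [-0.3, -2.5, 0.0]
finger_gap: -0.0
grasp_force: 1.2
```

>>> jog_arm --pt "0.0004 0 0 0 0 0.0025 255" --pt "0.0004 0 0 0 0 0.0025 255" --pt "0.0004 0 0 0 0 0.0025 255"

```text
t: 14.6
tool_pos: [0.4703, 0.0136, 0.0563]
eef_rot: [0.647, 0.763, -0.0, 0.0]
contact_force: [-0.6, -5.4, 0.1]
finger_gap: -0.0001
grasp_force: 2.9
```

>>> jog_arm --pt "0.0004 0 0 0 0 0.0025 255" --pt "0.0004 0 0 0 0 0.0025 255" --pt "0 0 0 0 0 0 255"

```text
t: 14.98
tool_pos: [0.4701, 0.014, 0.0563]
eef_rot: [0.653, 0.758, -0.001, 0.0]
contact_force: [-0.0, -6.8, 1.1]
finger_gap: 0.0
grasp_force: 3.5
```

```bash
python3 st.py
```

```text
t 14.97 p [0.4701 0.014  0.0563] r mm 50.0 phi 205.7 yaw err -0.9 Ftool [-6.69 -1.01 -1.07] tilt [-0.002 -0.    -1.   ] gap 0.0 q6 -0.21
```

>>> jog_arm --pt "0.0003 0 0 0 0 0.002 255" --pt "0.0003 0 0 0 0 0.002 255" --pt "0.0003 0 0 0 0 0.002 255" --pt "0 0 0 0 0 0 255"

```text
t: 15.48
tool_pos: [0.47, 0.0143, 0.0563]
eef_rot: [0.66, 0.752, -0.001, 0.001]
contact_force: [-0.7, -9.0, 0.4]
finger_gap: 0.0
grasp_force: 4.6
```

```bash
python3 st.py
```

```text
t 15.47 p [0.47   0.0143 0.0563] r mm 50.2 phi 205.2 yaw err -1.6 Ftool [-8.87 -1.83 -0.34] tilt [-0.002 -0.001 -1.   ] gap 0.0 q6 -0.19
```

>>> jog_arm --pt "0.0002 0 0 0 0 0 255" --pt "0 0 0 0 0 0 255" --pt "0 0 0 0 0 0 255"

```text
t: 15.85
tool_pos: [0.47, 0.0144, 0.0563]
eef_rot: [0.66, 0.752, -0.001, 0.001]
contact_force: [-1.1, -10.2, 0.2]
finger_gap: -0.0003
grasp_force: 4.9
```

```bash
python3 st.py
```

```text
t 15.85 p [0.47   0.0144 0.0563] r mm 50.1 phi 205.2 yaw err -1.5 Ftool [-9.93 -2.39 -0.18] tilt [-0.003 -0.001 -1.   ] gap -0.0003 q6 -0.19
```

The tangential push is about 9.7 N. Taking off about 1.9 N for the spring leaves about 7.5 N on the stop, which is a definite rest. I'll back off now and let the turret spring into its first click.

>>> jog_arm --pt "-0.0016 0 0 0 0 -0.01 255" --pt "-0.0016 0 0 0 0 -0.01 255" --pt "-0.00314 0.0001 0 0 0 -0.02 255" --pt "-0.00314 0.0001 0 0 0 -0.02 255" --pt "-0.00314 0.0001 0 0 0 -0.02 255" --pt "-0.00314 0.0001 0 0 0 -0.02 255" --pt "-0.00314 0.0001 0 0 0 -0.02 255" --pt "-0.00314 0.0001 0 0 0 -0.02 255" --pt "-0.00314 0.0001 0 0 0 -0.02 255" --pt "-0.00314 0.0001 0 0 0 -0.02 255" --pt "-0.00314 0.0001 0 0 0 -0.02 255" --pt "0 0 0 0 0 0 255" --pt "0 0 0 0 0 0 255"

```text
t: 17.48
tool_pos: [0.4833, -0.0115, 0.0563]
eef_rot: [0.396, 0.918, 0.0, -0.0]
contact_force: [-0.5, -0.8, 0.2]
finger_gap: 0.0002
grasp_force: 0.0
```

```bash
python3 -c "
from st import *
gap(240,z=.13)"
```

```text
t 17.48 p [ 0.4833 -0.0115  0.0563] r mm 49.5 phi 239.2 yaw err 0.4 Ftool [-0.28 -0.93 -0.24] tilt [ 0.  0. -1.] gap 0.0002 q6 -0.87
tool shift to [np.float64(0.48341198859508183), np.float64(-0.01240715869352035), 0.13] [-0.0007 -0.0005 -0.0737]
```

>>> jog_arm --pt "-0.0005 -0.0005 -0.02 0 0 0 255" --pt "0 0 -0.03 0 0 0 255" --pt "0.0213 0.0373 0 0 0 0.0555 255" --pt "0 0 0 0 0 0 255"

```text
t: 17.98
tool_pos: [0.4969, 0.0304, 0.107]
eef_rot: [0.473, 0.881, 0.001, 0.001]
contact_force: [-0.5, 0.7, -0.1]
finger_gap: 0.0
grasp_force: 0.0
```

>>> jog_arm --pt "0 0 0 0 0 0.0555 255" --pt "0 0 0 0 0 0.0555 255" --pt "0 0 0 0 0 0.0555 255" --pt "0 0 0 0 0 0.0555 255" --pt "0 0 0 0 0 0.0555 255" --pt "0 0 0 0 0 0.0555 255" --pt "0 0 0 0 0 0.0555 255" --pt "0 0 0 0 0 0.0555 255" --pt "0 0 0 0 0 0.0555 255" --pt "0 0 0 0 0 0.0555 255" --pt "0 0 0 0 0 0.0555 255" --pt "0 0 0 0 0 0 255"

```text
t: 19.48
tool_pos: [0.495, 0.0281, 0.106]
eef_rot: [0.993, 0.119, -0.001, -0.0]
contact_force: [-1.0, 0.1, 0.3]
finger_gap: 0.0001
grasp_force: 0.0
```

```bash
python3 -c "
from st import *
gap(120)"
```

```text
t 19.48 p [0.495  0.0281 0.106 ] r mm 25.2 phi 182.6 yaw err -62.7 Ftool [-0.9  -0.37 -0.28] tilt [-0.001 -0.    -1.   ] gap 0.0001 q6 1.3
tool shift to [np.float64(0.507573327121071), np.float64(0.07075671399548181), 0.055] [ 0.0223 -0.0384  0.0509]
```

>>> jog_arm --pt "0.0223 -0.0384 0 0 0 0 255" --pt "0 0 0 0 0 0 255" --pt "0 0 0.02 0 0 0 255" --pt "0 0 0.008 0 0 0 255" --pt "0 0 0.006 0 0 0 255" --pt "0 0 0.006 0 0 0 255" --pt "0 0 0.005 0 0 0 255" --pt "0 0 0.005 0 0 0 255" --pt "0 0 0 0 0 0 255"

```text
t: 20.6
tool_pos: [0.5082, 0.0709, 0.056]
eef_rot: [0.993, 0.118, -0.0, -0.0]
contact_force: [1.1, -0.1, 0.4]
finger_gap: -0.0003
grasp_force: 0.0
```

```bash
python3 st.py
```

```text
t 20.6 p [0.5082 0.0709 0.056 ] r mm 50.0 phi 119.3 yaw err 0.5 Ftool [ 1.07  0.38 -0.36] tilt [-0.001 -0.    -1.   ] gap -0.0003 q6 1.39
```

>>> jog_arm --pt "-0.00314 0.0001 0 0 0 -0.02 255" --pt "-0.00314 0.0001 0 0 0 -0.02 255" --pt "-0.00314 0.0001 0 0 0 -0.02 255" --pt "-0.00314 0.0001 0 0 0 -0.02 255" --pt "-0.00314 0.0001 0 0 0 -0.02 255" --pt "-0.00314 0.0001 0 0 0 -0.02 255" --pt "-0.00314 0.0001 0 0 0 -0.02 255" --pt "-0.00314 0.0001 0 0 0 -0.02 255" --pt "-0.00314 0.0001 0 0 0 -0.02 255" --pt "-0.00314 0.0001 0 0 0 -0.02 255" --pt "-0.00314 0.0001 0 0 0 -0.02 255" --pt "-0.00314 0.0001 0 0 0 -0.02 255" --pt "-0.00314 0.0001 0 0 0 -0.02 255" --pt "-0.00314 0.0001 0 0 0 -0.02 255" --pt "-0.00314 0.0001 0 0 0 -0.02 255" --pt "-0.00314 0.0001 0 0 0 -0.02 255" --pt "-0.00314 0.0001 0 0 0 -0.02 255" --pt "0 0 0 0 0 0 255"

```text
t: 22.85
tool_pos: [0.4721, 0.0354, 0.0565]
eef_rot: [0.795, 0.607, 0.0, 0.0]
contact_force: [0.2, 0.3, -0.3]
finger_gap: -0.0002
grasp_force: 0.0
```

```bash
python3 st.py
```

```text
t 22.85 p [0.4721 0.0354 0.0565] r mm 49.2 phi 180.7 yaw err 0.2 Ftool [0.31 0.13 0.32] tilt [ 0.  0. -1.] gap -0.0002 q6 0.25
```

>>> jog_arm --pt "-0.00314 0.0001 0 0 0 -0.02 255" --pt "-0.00314 0.0001 0 0 0 -0.02 255" --pt "-0.00314 0 0 0 0 -0.02 255" --pt "-0.00314 0 0 0 0 -0.02 255" --pt "-0.00314 0 0 0 0 -0.02 255" --pt "-0.00314 0 0 0 0 -0.02 255" --pt "-0.00314 0 0 0 0 -0.02 255" --pt "-0.00314 0.0001 0 0 0 -0.02 255" --pt "-0.00314 0.0001 0 0 0 -0.02 255"

```text
t: 23.98
tool_pos: [0.4721, 0.0085, 0.0565]
eef_rot: [0.594, 0.805, 0.001, -0.0]
contact_force: [0.5, 3.5, -0.4]
finger_gap: 0.0001
grasp_force: 1.5
```

>>> jog_arm --pt "-0.00314 0.0001 0 0 0 -0.02 255" --pt "-0.00314 0.0001 0 0 0 -0.02 255" --pt "-0.00314 0.0001 0 0 0 -0.02 255" --pt "-0.00314 0.0001 0 0 0 -0.02 255" --pt "-0.00314 0.0001 0 0 0 -0.02 255" --pt "-0.00314 0.0001 0 0 0 -0.02 255" --pt "-0.00314 0.0001 0 0 0 -0.02 255" --pt "-0.00157 0 0 0 0 -0.01 255" --pt "0 0 0 0 0 0 255"

```text
t: 25.1
tool_pos: [0.4839, -0.0125, 0.0564]
eef_rot: [0.39, 0.921, 0.0, 0.0]
contact_force: [0.2, -0.5, -0.1]
finger_gap: -0.0003
grasp_force: 0.0
```

```bash
python3 st.py
```

```text
t 25.1 p [ 0.4839 -0.0125  0.0564] r mm 49.7 phi 240.5 yaw err -0.2 Ftool [-0.46 -0.2   0.12] tilt [-0.  0. -1.] gap -0.0003 q6 -0.88
```

>>> jog_arm --pt "-0.00314 0.0001 0 0 0 -0.02 255" --pt "-0.00314 0.0001 0 0 0 -0.02 255" --pt "-0.00314 0.0001 0 0 0 -0.02 255" --pt "-0.00314 0.0001 0 0 0 -0.02 255" --pt "-0.00314 0.0001 0 0 0 -0.02 255" --pt "-0.00314 0.0001 0 0 0 -0.02 255" --pt "-0.00314 0.0001 0 0 0 -0.02 255" --pt "-0.00314 0.0001 0 0 0 -0.02 255" --pt "-0.00314 0.0001 0 0 0 -0.02 255" --pt "-0.00314 0.0001 0 0 0 -0.02 255"

```text
t: 26.35
tool_pos: [0.5092, -0.0266, 0.056]
eef_rot: [0.085, 0.996, 0.0, -0.002]
contact_force: [-2.1, -0.1, 1.6]
finger_gap: 0.0
grasp_force: 1.2
```

>>> jog_arm --pt "-0.00157 0 0 0 0 -0.01 255" --pt "-0.00157 0 0 0 0 -0.01 255" --pt "-0.00157 0 0 0 0 -0.01 255" --pt "-0.00157 0.0001 0 0 0 -0.01 255" --pt "-0.00157 0 0 0 0 -0.01 255" --pt "-0.00157 0 0 0 0 -0.01 255" --pt "-0.00157 0.0001 0 0 0 -0.01 255" --pt "-0.00157 0 0 0 0 -0.01 255" --pt "-0.00157 0.0001 0 0 0 -0.01 255" --pt "-0.00157 0 0 0 0 -0.01 255" --pt "-0.00157 0 0 0 0 -0.01 255" --pt "-0.00157 0.0001 0 0 0 -0.01 255" --pt "-0.00157 0 0 0 0 -0.01 255" --pt "0 0 0 0 0 0 255"

```text
t: 28.1
tool_pos: [0.5315, -0.0262, 0.0563]
eef_rot: [-0.118, 0.993, -0.0, 0.0]
contact_force: [0.7, -0.6, 0.6]
finger_gap: -0.0001
grasp_force: 0.0
```

```bash
python3 st.py
```

```text
t 28.1 p [ 0.5315 -0.0262  0.0563] r mm 49.9 phi 300.2 yaw err -0.4 Ftool [-0.54 -0.79 -0.56] tilt [-0. -0. -1.] gap -0.0001 q6 -1.94
```

>>> jog_arm --pt "0 0 -0.01 0 0 0 255" --pt "0 0 -0.025 0 0 0 255" --pt "0 0 -0.04 0 0 0 255" --pt "0 0 -0.02 0 0 0 255" --pt "0 0 0 0 0 0 255"

```text
t: 28.72
tool_pos: [0.5328, -0.0264, 0.1536]
eef_rot: [-0.118, 0.993, -0.001, 0.002]
contact_force: [0.6, 0.2, 0.0]
finger_gap: 0.0004
grasp_force: 0.0
```

```bash
python3 - <<'E'
from st import *
to([.5693,.0700,.13])
p,d=bot.grab_frame("side");a=cv2.resize(p[210:330,220:380,::-1],None,fx=5,fy=5,interpolation=cv2.INTER_CUBIC);cv2.imwrite("pics/s1.png",a)
E
```

```text
t 28.73 p [ 0.5328 -0.0264  0.1536] r mm 50.4 phi 301.6 yaw err -1.8 Ftool [-0.62  0.07  0.  ] tilt [-0.005 -0.002 -1.   ] gap 0.0004 q6 -1.94
tool shift to [0.5693, 0.07, 0.13] [-0.0579  0.0852  0.0238]
```

View pics/s1.png

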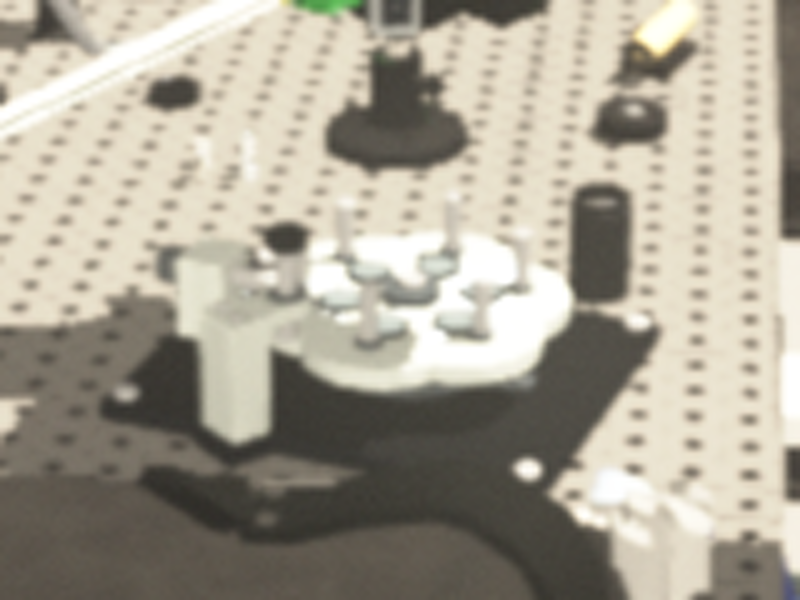

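The posts stand where they did at the start, at about (345,230), (450,220), (520,255), (370,310) and (480,300), so the turret sits in a click. The button is up at (287,240). I'll move over the button now.

>>> jog_arm --pt "-0.0292 0.0423 0 0 0 0 255" --pt "-0.0293 0.0422 0 0 0 0 255" --pt "0 0 0.024 0 0 0 255" --pt "0 0 0.018 0 0 0 255" --pt "0 0 0 0 0 0 255" --pt "0 0 0 0 0 0 255"

```text
t: 29.52
tool_pos: [0.5682, 0.0695, 0.109]
eef_rot: [-0.118, 0.993, 0.0, -0.0]
contact_force: [0.3, -0.2, -0.9]
finger_gap: -0.0001
grasp_force: 0.0
```

```bash
python3 -c "
from st import *
to([.570,.0695,.100])"
```

```text
t 29.52 p [0.5682 0.0695 0.109 ] r mm 67.9 phi 60.3 yaw err -120.6 Ftool [-0.29 -0.27  0.88] tilt [ 0.001  0.    -1.   ] gap -0.0001 q6 -1.76
tool shift to [0.57, 0.0695, 0.1] [-0.0017 -0.0004  0.009 ]
```

>>> jog_arm --pt "-0.0017 0 0.004 0 0 0 255" --pt "0 0 0.003 0 0 0 255" --pt "0 0 0.002 0 0 0 255" --pt "0 0 0.001 0 0 0 255" --pt "0 0 0.001 0 0 0 255" --pt "0 0 0.001 0 0 0 255" --pt "0 0 0.001 0 0 0 255"

```text
t: 30.4
tool_pos: [0.5701, 0.07, 0.0966]
eef_rot: [-0.118, 0.993, -0.0, 0.0]
contact_force: [-0.9, -0.4, 3.7]
finger_gap: 0.0001
grasp_force: 1.6
```

>>> jog_arm --pt "0 0 0.001 0 0 0 255" --pt "0 0 0.001 0 0 0 255" --pt "0 0 0.001 0 0 0 255"

```text
t: 30.78
tool_pos: [0.5701, 0.07, 0.0933]
eef_rot: [-0.118, 0.993, 0.0, 0.0]
contact_force: [-0.9, 0.0, 3.4]
finger_gap: 0.0
grasp_force: 1.6
```

Contact came at about the expected height and the button slides with about 4 N, so I continue.

>>> jog_arm --pt "0 0 0.001 0 0 0 255" --pt "0 0 0.001 0 0 0 255" --pt "0 0 0.001 0 0 0 255" --pt "0 0 0.0007 0 0 0 255" --pt "0 0 0.0006 0 0 0 255" --pt "0 0 0.0005 0 0 0 255"

```text
t: 31.52
tool_pos: [0.5701, 0.07, 0.0885]
eef_rot: [-0.118, 0.993, -0.0, 0.0]
contact_force: [-0.8, -0.0, 2.3]
finger_gap: 0.0003
grasp_force: 1.6
```

>>> jog_arm --pt "0 0 0.0004 0 0 0 255" --pt "0 0 0.0004 0 0 0 255" --pt "0 0 0.0004 0 0 0 255" --pt "0 0 0.0004 0 0 0 255"

```text
t: 32.02
tool_pos: [0.5702, 0.07, 0.0869]
eef_rot: [-0.118, 0.993, 0.0, 0.0]
contact_force: [-0.5, -0.2, 2.3]
finger_gap: 0.0001
grasp_force: 1.6
```

>>> jog_arm --pt "0 0 0.0004 0 0 0 255" --pt "0 0 0.0004 0 0 0 255" --pt "0 0 0 0 0 0 255"

```text
t: 32.4
tool_pos: [0.5701, 0.07, 0.0867]
eef_rot: [-0.118, 0.993, -0.0, 0.0]
contact_force: [-1.5, 0.3, 6.7]
finger_gap: 0.0001
grasp_force: 3.5
```

>>> jog_arm --pt "0 0 0.0004 0 0 0 255" --pt "0 0 0.0004 0 0 0 255" --pt "0 0 0 0 0 0 255"

```text
t: 32.78
tool_pos: [0.5702, 0.0701, 0.0866]
eef_rot: [-0.118, 0.993, -0.0, 0.0]
contact_force: [-2.1, -1.2, 12.2]
finger_gap: 0.0002
grasp_force: 5.7
```

```bash
python3 st.py
```

```text
t 32.77 p [0.5702 0.0701 0.0866] r mm 69.7 phi 59.6 yaw err -119.8 Ftool [  2.31  -0.63 -12.19] tilt [-0.001 -0.    -1.   ] gap 0.0002 q6 -1.76
```

>>> jog_arm --pt "0 0 0.0003 0 0 0 255" --pt "0 0 0 0 0 0 255"

```text
t: 33.02
tool_pos: [0.5702, 0.0701, 0.0865]
eef_rot: [-0.118, 0.993, -0.0, 0.0]
contact_force: [-3.8, -0.3, 12.6]
finger_gap: -0.0003
grasp_force: 6.6
```

```bash
python3 st.py
```

```text
t 33.02 p [0.5702 0.0701 0.0865] r mm 69.7 phi 59.6 yaw err -119.8 Ftool [  3.8   0.6 -12.6] tilt [-0.001 -0.    -1.   ] gap -0.0003 q6 -1.76
```

The button is seated at about 13 N with its top at 86.5 mm. I'll retract clear of the turret and look.

>>> jog_arm --pt "0 0 -0.001 0 0 0 255" --pt "0 0 -0.002 0 0 0 255" --pt "0 0 -0.01 0 0 0 255" --pt "0 0 -0.04 0 0 0 255" --pt "0 0 -0.06 0 0 0 255" --pt "0.02 -0.055 0 0 0 0 255" --pt "0.015 -0.055 0 0 0 0 255" --pt "0.015 -0.055 0 0 0 0 255" --pt "0.015 -0.055 0 0 0 0 255" --pt "0.015 -0.055 0 0 0 0 255" --pt "0 0 0 0 0 0 255" --pt "0 0 0 0 0 0 255"

```text
t: 34.52
tool_pos: [0.5566, -0.2166, 0.198]
eef_rot: [-0.117, 0.993, -0.0, -0.0]
contact_force: [-0.2, 0.3, -0.4]
finger_gap: -0.0
grasp_force: 0.0
```

```bash
python3 - <<'E'
from st import *
show();im=[]
for n,x0,y0 in(("side",220,210),("top",235,155)):
    p,d=bot.grab_frame(n);im.append(cv2.resize(p[y0:y0+120,x0:x0+150,::-1],None,fx=2.66,fy=4,interpolation=cv2.INTER_CUBIC))
    if n=="top":
        d0=np.load("top_d.npy")
        print("button depth change mm",np.round(1e3*(d-d0)[191:198,278:286]))
cv2.imwrite("pics/fin.png",np.hstack(im))
E
```

```text
t 34.52 p [ 0.5566 -0.2166  0.198 ] r mm 241.7 phi 295.0 yaw err 4.7 Ftool [0.08 0.36 0.36] tilt [ 0. -0. -1.] gap -0.0 q6 -2.25
button depth change mm [[  -2.   39.   12.   25.    4.    7.   37.   -6.]
 [  36.    7.   12.   11.   16.    9.   14.    0.]
 [   7. 1362.    4.   14.   16.   17.   15.   11.]
 [  17.    9.   10.   10.    4.   10.   16.    8.]
 [  10.    7.    9.   13.   18.   12.    9.   11.]
 [  12.    3.   14.    4.    8.    4.   16.   14.]
 [   8.   18.   10.   15.    8.   16.   16.    5.]]
```

View pics/fin.png

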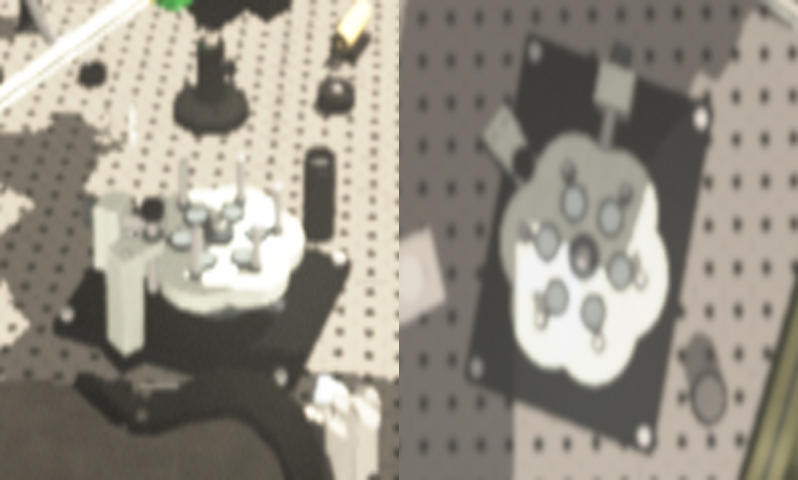

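The side view (left half) shows the button lowered at about (152,210), and its depth has grown by about 11 mm. The turret is still in its click and the lens tube stands where it was. I'll hand in.

```bash
python3 -c "
from workcell import bot
print(bot.hand_in())"
```

```text
the job is handed in; nothing more can be done
None
```

The job is handed in: the turret was rested against its end stop with about 7.5 N (estimated from the finger force) and sprang back to its first click. I then turned it three clicks anticlockwise and pressed the lock button to its seat with about 13 N; it was done in about 35 s, and no judging result was returned.

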